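# Peel the top tray off a tacky stack and hold it out for loading

## Robot

A 6-joint arm with a two-finger parallel gripper is mounted at the origin on the work surface. World frame = base frame: x ahead of the robot, y to its left, z up, the work surface at z = 0. Lengths are in m, angles in rad, forces in N, time in s.
With the tool pointing down it reaches from about 0.275 to 0.725 m from the base axis. Payload 15.9 kg.
Tool frame: the origin (TCP) lies midway between the tips of the shut fingers; the grasp point (between the pads) lies 19 mm behind it; z points along the fingers, y is the line along which they close (so a half turn about z gives the same grasp; the last joint's range is limited). The gripper opens to 85 mm and grips with 20 to 120 N. Pads are 22 mm wide; open, the fingers measure 114 mm over their backs; the gripper's body (76 mm by 85 mm) begins 54 mm behind the grasp point. The pads swing forward as they close: fully open they stand 13 mm farther back than shut.
Start: joints at [0, 0.213, -0.034, 1.323, 0, 1.571], TCP at [0.5, -0, 0.231] pointing down, gripper open.
Joint ranges: [-2.98, 2.98], [-0.74, 1.72], [-1.14, 1.35], [-2.1, 2.04], [-1.57, 1.44], [-3.14, 3.14]. Speed limits (rad/s): [1.89, 1.89, 2.39, 2.57, 3.14, 3.14].

## Interface

Orientations are given as a 3x3 rotation matrix whose columns are the frame's x, y, z axes.
In Python, from workcell import env, hand, read_state, cams, finder gives the robot as it stands. Calls block until the motion is done:
- env.move_pose(position, orientation): joint-space move of the TCP to a pose.
- env.servo_line(position, frame=None, velocity=0.15, contact_N=None): straight line of the TCP; frame=None keeps the orientation; velocity is the mean speed in m/s. With contact_N (N) it stops when the force on the tool has changed by that much, and returns True; else False.
- env.move_joints(angles): joint-space move.
- hand.command_gripper(opening, grasp_force=None): finger opening in m; grasp_force is the grip in N (None keeps the last); returns when the fingers have stopped.
- env.pause(seconds).
- env.solve_ik(position, orientation): joint angles nearest the present ones, or None.
- read_state(): the state.
- cams.get_image(name): name is "scene" or "side" or "wrist"; returns (picture, depth): 384x512x3 uint8, red, green, blue; 384x512 float32, m along the optical axis (not along the pixel's ray), 0 where there is no reading.
- cams.calibration(name): a dict with "K" (3x3 intrinsics, pixels), "k1" (the pictures are not rectified: a ray, as slopes to the right and down, at radius r is drawn at 1 + k1 r^2 times it, then the intrinsics apply), "eye" and "orientation" of the camera in the world. Camera axes: x right, y up, looking along -z (the intrinsics and any distortion apply to the point x, -y, -z); pixel columns grow to the right and rows downward; lengths in m; the calibration is good to about 2 mm. A picture is of the moment at which its call begins: read the wrist's pose just before it. calibration takes no time and is no camera call; for the wrist camera it gives the pose at the moment of the call.
A pose or a line that the arm cannot do raises env.IKError and nothing moves.
- env.job_done(): hands the job in; it is judged then, once.
Trained networks look in the newest picture that a camera, given by its name, has taken for a name from the list of things; names that differ only in an ending like _2 or _b are one class to them, and where a whole thing is asked for, a point or a joint stands for the part that bears it (a point fixed in the world has none). Each returns a list of dicts, best first, with "confidence" (0 to 1); they miss things now and then, are a little off and sometimes report something else, mostly with a low value. They report only what shows in the picture. A call takes as long as a camera call.
- finder.search_frame(camera, thing): "xyz" ([x, y, z] in m, in world coordinates, good to about 4 mm: the middle of the surface that is visible of it).
- finder.trace(camera, thing): "pixels" (384x512 bool, what is visible of it).
The state is a dict: "t": time; "joint_pos": joint angles; "joint_velocities": joint speeds; "joint_efforts": joint torques, N m; "ee_pos": TCP position; "tool_rot": TCP orientation; "ft_force": force on the tool from outside, world axes, zero at the start; "ft_torque": the same for the moment, N m; "gripper_width": finger opening in m; "grip_force": force on a finger pad.
Only numpy, scipy, OpenCV 4.12 (cv2) and the standard library are available. Lean on these libraries where they do the work, as an engineer would, in place of code of your own. Each camera call takes 0.05 s, during which the arm holds its last target. There are 200 camera calls.

## Task

The formed trays stick together with adhesive overspray, and a red marker was left standing on the green top tray: first stand the marker upright in the white cup and let it go. Then take the green tray by its upright tab and peel it off corner first, the tab's corner coming well up while the diagonally opposite corner still sits in the stack, leaving the white tray below it in place. Carry it over to the blue-taped board and finish while still holding it there, level, open side up and centred about 15 cm above the board, without putting it down; do not disturb the cup or the other things on the table.

Things in the scene. Friction and masses are not known exactly. Their poses are not given: they have to be found in the camera images.
- green_tray: Green formed tray on top of the stack, 80 g, open upwards: rim 160 (x) by 124 mm (y), 21 mm high, flared walls, floor top 8 mm above the origin (centre of its underside; z up). Nests 8 mm above the tray below, stuck near its four corners: each lets go after rising 4 mm, at about 2 N. An upright tab, 8 mm thick along x, 26 mm wide, top 57 mm up, stands at x -90, y -40 mm by its -x, -y corner.
- green_tab (a point): Where to pinch the green tray's tab across its 8 mm thickness (the tray's x direction) with the fingers pointing down: on the tab's mid plane, 43 mm above the tray's origin, 14 mm below the tab's top and 22 mm above the rim and the tab's foot. Same axes as the tray.
- green_far (a point): Point under the green tray's corner diagonally across from the tab (tray x +55, y +38 mm, z 0): the corner to pivot about while peeling.
- next_tray: White tray of the same shape under the green one, loose but stuck more strongly to the fixed grey trays below; its own tab is at the -x, +y corner. Origin: centre of its underside; z up. To be left in place.
- next_far (a point): Point on the white tray where green_far sits while the green tray is nested.
- marker: Fat red fabric marker with a black cap, 22 mm diameter, 140 mm long, 35 g, standing on its cap on the green tray's floor. Origin: centre of the cap's flat lower end; z along the marker, up.
- cup: White ceramic cup, 85 mm high, about 400 g, loose, open at the top: inner diameter 52 mm at the mouth narrowing to about 40 mm at the inner floor, 5 mm above the origin. Origin: centre of its underside; z up.
- board: Fixed plywood board with blue tape on top, 210 mm along its x by 160 mm along its y, 18 mm thick. Origin: centre of its underside.
- tape: Bystander: roll of yellow tape lying flat, 110 mm diameter, 25 mm high. Origin: centre of its underside.
- cone_red: Bystander: red thread cone, 62 mm diameter, 102 mm high. Origin: centre of its underside.
- cone_gold: Bystander: orange thread cone, same size. Origin: centre of its underside.
- phone: Bystander: black phone lying flat, 74 x 150 x 9 mm. Origin: centre of its underside.
- snips: Bystander: red-handled thread snips lying flat, 110 mm long, 10 mm high. Origin: underside, near the middle.
- hoop: Bystander: green oval embroidery hoop lying flat, 134 x 194 mm, 14 mm high. Origin: centre, at its underside.

How it is judged:
On the way, in this order (a step that is already met when the one before it is completed fails the run):
1. the marker stands in the cup, let go (z of marker in the frame of cup below 0.03 m and horizontal distance between marker and cup below 0.024 m and angle between marker's own z axis and vertical below 0.45 rad and angle between cup's own z axis and vertical below 0.15 rad and contact force between the fingers and marker below 0.05 N), for 0.2 s.
2. the tab's corner of the green tray is well up (tray tilted over 0.12 rad) while the opposite corner still sits in the stack (within 12 mm) (angle between green_tray's own z axis and vertical above 0.12 rad and distance between green_far and next_far below 0.012 m and contact force between the fingers and green_tray above 0.3 N), for 0.1 s.
At the end, for the whole second after the job is handed in: Green tray held still in the fingers, level within 0.2 rad, open side up, within 60 mm of above the board's centre, 100 to 260 mm high, touching nothing else; marker let go in the upright cup (bottom under 30 mm up, tilt under 0.45 rad); white tray within 15 mm of its start (all of step 1 and contact force between the fingers and green_tray above 0.3 N and height (world z) of green_tray between 0.1 and 0.26 m and horizontal distance between green_tray and board below 0.06 m and angle between green_tray's own z axis and vertical below 0.2 rad and linear speed of green_tray below 0.05 m/s and contact force between green_tray and board below 0.05 N and contact force between green_tray and next_tray below 0.05 N and contact force between green_tray and cup below 0.05 N and contact force between green_tray and marker below 0.05 N and distance of next_tray from where it was at the start of the episode below 0.015 m); the arm keeps its last pose, push and grip.
It fails at once if the white tray is pulled more than 15 mm out of place (distance of next_tray from where it was at the start of the episode above 0.015 m).
It fails at once if the cup is shoved more than 40 mm or knocked over (distance of cup from where it was at the start of the episode above 0.04 m or angle between cup's own z axis and vertical above 0.5 rad).
It fails at once if a bystander is moved more than 25 mm (distance of any of tape, cone_red, cone_gold, phone, snips, hoop from where it was at the start of the episode above 0.025 m).
It also fails if it takes over 64 s, if anything falls off the work surface, if the arm or the gripper's body presses on something with over 40 N, if the wrist force passes 120 N, or if a joint passes its speed limit or range.

## Working session

There is one attempt and no reset: what is moved stays moved. The work goes in short steps, each a Python script; the robot and the scene stay as the last script left them, time stands still between calls to the robot, and variables do not carry over. Pictures are saved under pics/ and viewed, at most 10 in all, crops included, and the job is handed in when it is done.

```bash
ls; mkdir -p pics
cat > h.py <<'E'
import numpy as np, cv2
from workcell import env, hand, read_state, cams, finder
def cloud(name, depth, mask=None):
    """world points (HxWx3) from a depth image"""
    c=cams.calibration(name); K=np.array(c["K"],float); k1=c["k1"]
    h,w=depth.shape
    u,v=np.meshgrid(np.arange(w),np.arange(h))
    xd=(u-K[0,2])/K[0,0]; yd=(v-K[1,2])/K[1,1]
    x,y=xd.copy(),yd.copy()
    for _ in range(8):
        s=1+k1*(x*x+y*y); x,y=xd/s,yd/s
    P=np.stack([x*depth,-y*depth,-depth],-1)
    W=P@np.array(c["orientation"]).T+np.array(c["eye"])
    W[depth<=0]=np.nan
    return W
def save(img,fn): cv2.imwrite("pics/"+fn,cv2.cvtColor(img,cv2.COLOR_RGB2BGR))
E
python3 - <<'E'
from h import *
for n in ("scene","side"):
    im,d=cams.get_image(n); save(im,n+"0.png"); np.savez("/tmp/%s0.npz"%n,im=im,d=d,W=cloud(n,d))
    print(n,np.round(cams.calibration(n)["eye"],3))
    for t in ("green_tray","green_tab","next_tray","marker","cup","board","tape","cone_red","cone_gold","phone","snips","hoop"):
        r=finder.search_frame(n,t); print(t,[(np.round(q["xyz"],3).tolist(),round(q["confidence"],2)) for q in r[:2]])
print(read_state()["t"])
E
```

```text
pics
scene [ 1.052 -0.466  1.   ]
green_tray [([0.568, 0.229, 0.04], 0.72)]
green_tab [([0.565, 0.227, 0.045], 0.62)]
next_tray [([0.544, 0.199, 0.044], 0.43)]
marker [([0.555, 0.225, 0.121], 0.68)]
cup [([0.632, 0.017, 0.058], 0.8)]
board [([0.61, -0.209, 0.02], 0.86)]
tape [([0.77, 0.014, 0.029], 0.92), ([0.568, 0.226, 0.041], 0.23)]
cone_red [([0.495, 0.41, 0.047], 0.65)]
cone_gold [([0.615, 0.398, 0.052], 0.58)]
phone [([0.412, 0.0, 0.009], 0.86)]
snips []
hoop [([0.536, -0.459, 0.011], 0.85)]
side [ 0.456 -0.688  0.709]
green_tray [([0.569, 0.228, 0.047], 0.63)]
green_tab [([0.564, 0.226, 0.04], 0.93)]
next_tray [([0.522, 0.183, 0.046], 0.56)]
marker [([0.552, 0.218, 0.107], 0.76)]
cup [([0.632, 0.009, 0.062], 0.77)]
board [([0.595, -0.209, 0.019], 0.8), ([0.569, 0.227, 0.046], 0.25)]
tape [([0.76, 0.005, 0.027], 0.59), ([0.489, 0.406, 0.024], 0.16)]
cone_red [([0.489, 0.407, 0.025], 0.56), ([0.632, 0.01, 0.064], 0.43)]
cone_gold []
phone [([0.412, -0.009, 0.006], 0.57), ([0.552, 0.219, 0.105], 0.46)]
snips [([0.507, 0.015, 0.008], 0.55)]
hoop [([0.536, -0.419, 0.013], 0.67)]
1.3
```

View pics/scene0.png

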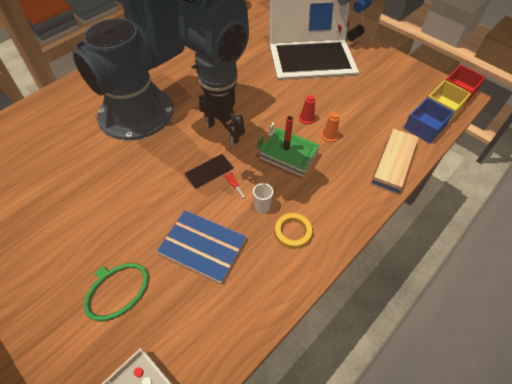

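View pics/side0.png

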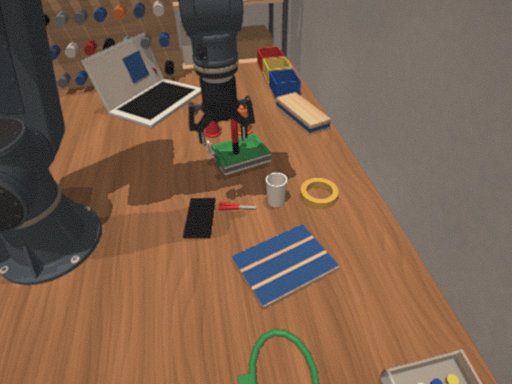

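Run:
```python
import numpy as np,cv2
for n in("scene","side"):
    z=np.load(f"/tmp/{n}0.npz");W=z["W"];hsv=cv2.cvtColor(z["im"],cv2.COLOR_RGB2HSV)
    near=(abs(W[...,0]-.565)<.16)&(abs(W[...,1]-.225)<.15)
    g=near&(hsv[...,0]>35)&(hsv[...,0]<90)&(hsv[...,1]>70)&(W[...,2]>.01)
    P=W[g]; print(n,g.sum(),np.round(np.percentile(P,[1,50,99],axis=0),3).tolist())
    hi=P[P[:,2]>.068]; 
    print("z hist",np.histogram(P[:,2],bins=np.arange(.02,.12,.005)))
    for lo,up in((.07,.12),(.05,.062)):
        q=P[(P[:,2]>lo)&(P[:,2]<up)]; print(lo,len(q))
        if len(q)>5: print(np.round(q.mean(0),4),cv2.minAreaRect((q[:,:2]*1000).astype(np.float32)))
    for nm,c,box,zlo in(("marker",None,(.555,.222,.06),.07),("cup",None,(.632,.012,.07),.075)):
        q=W[(abs(W[...,0]-box[0])<box[2])&(abs(W[...,1]-box[1])<box[2])&(W[...,2]>zlo)]
        print(nm,len(q),np.round(np.nanpercentile(q,[2,50,98],axis=0),4).tolist())
    red=near&((hsv[...,0]<8)|(hsv[...,0]>172))&(hsv[...,1]>120)
    q=W[red]; print("red",len(q),np.round(np.nanpercentile(q,[2,50,98],axis=0),4).tolist())
```

```text
scene 1345 [[0.482, 0.155, 0.037], [0.565, 0.227, 0.044], [0.649, 0.299, 0.087]]
z hist (array([  0,   0,   1, 283, 424, 153, 361,  76,   8,   5,   5,   7,   5,
        13,   4,   0,   0,   0,   0]), array([0.02 , 0.025, 0.03 , 0.035, 0.04 , 0.045, 0.05 , 0.055, 0.06 ,
       0.065, 0.07 , 0.075, 0.08 , 0.085, 0.09 , 0.095, 0.1  , 0.105,
       0.11 , 0.115]))
0.07 34
[0.4952 0.1701 0.0832] ((518.2301635742188, 200.41818237304688), (106.00505065917969, 22.984514236450195), 49.20033264160156)
0.05 439
[0.5644 0.225  0.0533] ((557.8258056640625, 227.79190063476562), (175.64036560058594, 127.0066909790039), 14.436772346496582)
marker 186 [[0.543, 0.2176, 0.0721], [0.5552, 0.2225, 0.1339], [0.562, 0.2353, 0.1813]]
cup 314 [[0.5627, -0.0143, 0.0757], [0.5717, 0.0018, 0.3001], [0.6629, 0.0469, 0.3487]]
red 128 [[0.5434, 0.2177, 0.0888], [0.5556, 0.2218, 0.1418], [0.5615, 0.2315, 0.1802]]
side 1085 [[0.479, 0.156, 0.038], [0.561, 0.23, 0.044], [0.645, 0.299, 0.088]]
z hist (array([  0,   0,   0, 247, 321, 114, 312,  26,   8,  10,  13,  11,   8,
        12,   3,   0,   0,   0,   0]), array([0.02 , 0.025, 0.03 , 0.035, 0.04 , 0.045, 0.05 , 0.055, 0.06 ,
       0.065, 0.07 , 0.075, 0.08 , 0.085, 0.09 , 0.095, 0.1  , 0.105,
       0.11 , 0.115]))
0.07 47
[0.5031 0.183  0.0806] ((510.8235778808594, 193.0921630859375), (79.88689422607422, 86.33429718017578), 83.6852798461914)
0.05 341
[0.5591 0.2219 0.053 ] ((555.1126708984375, 228.44305419921875), (175.98284912109375, 127.37854766845703), 13.83154582977295)
marker 188 [[0.5382, 0.2184, 0.0721], [0.5471, 0.2233, 0.1203], [0.5585, 0.2309, 0.1677]]
cup 248 [[0.5624, -0.0131, 0.0752], [0.6165, -0.0009, 0.0844], [0.6591, 0.0497, 0.3463]]
red 152 [[0.5383, 0.2186, 0.0828], [0.5471, 0.2229, 0.1274], [0.5579, 0.2294, 0.1679]]
```

Scene picture: the marker stands on the green tray near (288,130), with the tab near (270,130). The cup is at (262,198), the board at (203,245), and the phone, snips and tape sit around the cup. The side picture agrees. Next I'll fit the poses and look with the wrist camera from above the tray.

Run:
```python
import numpy as np,cv2
from scipy.optimize import least_squares
from h import *
def circ(q,r=None):
    f=lambda p:np.hypot(q[:,0]-p[0],q[:,1]-p[1])-(p[2] if r is None else r)
    return least_squares(f,[*q[:,:2].mean(0),.03],loss="soft_l1",f_scale=.002).x
def analyze(n,im,W):
    hsv=cv2.cvtColor(im,cv2.COLOR_RGB2HSV)
    near=(abs(W[...,0]-.553)<.05)&(abs(W[...,1]-.222)<.05)
    q=W[near&((hsv[...,0]<8)|(hsv[...,0]>172))&(hsv[...,1]>120)&(W[...,2]>.09)&(W[...,2]<.17)]
    if len(q)>10: print(n,"marker",len(q),np.round(circ(q,.011)[:2],4))
    q=W[(abs(W[...,0]-.632)<.05)&(abs(W[...,1]-.012)<.05)&(W[...,2]>.08)&(W[...,2]<.092)&(hsv[...,1]<80)]
    if len(q)>10: print(n,"cup",len(q),np.round(circ(q),4),cv2.minAreaRect((q[:,:2]*1000).astype(np.float32)))
    q=W[(abs(W[...,0]-.6)<.2)&(abs(W[...,1]+.2)<.2)&(W[...,2]>.013)&(W[...,2]<.03)&(hsv[...,0]>100)&(hsv[...,0]<130)&(hsv[...,1]>90)]
    if len(q)>50: print(n,"board",len(q),cv2.minAreaRect((q[:,:2]*1000).astype(np.float32)))
for n in("scene","side"):
    z=np.load(f"/tmp/{n}0.npz"); analyze(n,z["im"],z["W"])
s=read_state(); print(np.round(s["tool_rot"],3).tolist(),s["gripper_width"])
R=np.array(s["tool_rot"])
env.move_pose([.50,.14,.30],R)
W=None
e=np.array(cams.calibration("wrist")["eye"]);print("wrist eye",e,np.round(cams.calibration("wrist")["orientation"],2).tolist())
im,d=cams.get_image("wrist");W=cloud("wrist",d);save(im,"wrist1.png");np.savez("/tmp/wrist1.npz",im=im,d=d,W=W)
analyze("wrist",im,W)
hsv=cv2.cvtColor(im,cv2.COLOR_RGB2HSV)
g=(hsv[...,0]>35)&(hsv[...,0]<90)&(hsv[...,1]>70)&(W[...,2]>.03)
P=W[g]
for lo,up in((.07,.1),(.084,.096),(.048,.06)):
    q=P[(P[:,2]>lo)&(P[:,2]<up)]
    if len(q)>5: print(lo,len(q),np.round(q.mean(0),4),cv2.minAreaRect((q[:,:2]*1000).astype(np.float32)))
print(read_state()["t"])
```

```text
scene marker 95 [0.5496 0.23  ]
scene cup 92 [0.6359 0.0201 0.0276] ((636.2438354492188, 20.621732711791992), (57.550785064697266, 57.01836395263672), 57.018524169921875)
scene board 2645 ((604.3836059570312, -201.6763916015625), (208.1259002685547, 151.7891845703125), 18.388246536254883)
side marker 140 [0.5488 0.2322]
side cup 105 [0.6333 0.0217 0.0276] ((634.0982055664062, 21.52286148071289), (57.29108810424805, 58.14279556274414), 79.58773040771484)
side board 3573 ((602.0810546875, -200.83551025390625), (208.35678100585938, 152.6853790283203), 18.247961044311523)
[[0.0, 1.0, 0.0], [1.0, -0.0, -0.0], [-0.0, 0.0, -1.0]] 0.08538443948756803
wrist eye [0.49993769 0.21364169 0.44160258] [[1.0, -0.0, 0.0], [0.0, 0.96, 0.29], [-0.0, -0.29, 0.96]]
wrist marker 213 [0.5508 0.2315]
wrist cup 304 [0.6333 0.0237 0.0279] ((630.5971069335938, 30.736988067626953), (59.8468017578125, 43.459293365478516), 24.162546157836914)
wrist board 2148 ((586.1442260742188, -171.91644287109375), (194.25625610351562, 89.38944244384766), 18.685876846313477)
0.07 171 [0.4872 0.1709 0.0865] ((487.0484313964844, 170.23828125), (7.62040901184082, 25.336376190185547), 14.486100196838379)
0.084 150 [0.487  0.1705 0.0878] ((487.07635498046875, 170.11729431152344), (7.605954170227051, 25.087844848632812), 14.5107421875)
0.048 4908 [0.5628 0.2328 0.0513] ((556.8101806640625, 228.77484130859375), (176.33609008789062, 124.56316375732422), 14.249403953552246)
2.0167
```

View pics/wrist1.png

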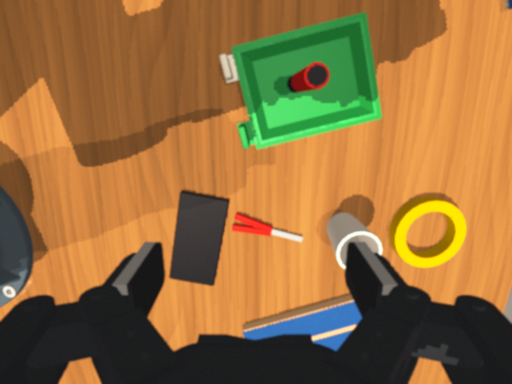

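The wrist view shows the marker inside the tray at (310,78), the tab at (247,133) and the cup at (355,240), which agrees with the fits. Next I'll move the marker.

Run:
```python
from h import *
R=np.array(read_state()["tool_rot"]); R=np.array([[0,1,0],[1,0,0],[0,0,-1.]])
mx,my=.550,.231; cx,cy=.634,.022
env.move_pose([mx,my,.24],R)
env.servo_line([mx,my,.126],velocity=.12)
hand.command_gripper(.0,30)
s=read_state();print("grip",s["gripper_width"],s["grip_force"])
env.servo_line([mx,my,.25],velocity=.1)
s=read_state();print("lift",s["gripper_width"],s["grip_force"],s["t"])
env.servo_line([cx,cy,.25],velocity=.2)
env.pause(.2)
for n in("side","scene"):
    im,d=cams.get_image(n);W=cloud(n,d);hsv=cv2.cvtColor(im,cv2.COLOR_RGB2HSV)
    near=(abs(W[...,0]-cx)<.05)&(abs(W[...,1]-cy)<.05)&(W[...,2]>.1)&(W[...,2]<.24)
    m=near&((hsv[...,0]<8)|(hsv[...,0]>172))&(hsv[...,1]>120); q=W[m]
    b=W[(abs(W[...,0]-cx)<.03)&(abs(W[...,1]-cy)<.03)&(W[...,2]>.1)&(W[...,2]<.24)]
    for zz in(.17,.19,.21,.23):
        k=q[abs(q[:,2]-zz)<.012]
        if len(k):print(n,zz,len(k),np.round(np.median(k,0),4))
    print("zmin",np.nanmin(b[:,2]))
    save(im[100:260,150:370],n+"2.png")
```

```text
grip 0.02121509001079266 29.288638830184937
lift 0.021192407470361153 29.334853291511536 5.6583
side 0.21 40 [0.6299 0.0145 0.2143]
side 0.23 60 [0.629  0.0143 0.2291]
zmin 0.1644730622118047
scene 0.21 28 [0.6394 0.0132 0.2163]
scene 0.23 42 [0.6399 0.0134 0.2298]
zmin 0.16499937950530685
```

```bash
python3 -c "
import cv2,numpy as np
a=[cv2.resize(cv2.imread('pics/%s2.png'%n),(396,288)) for n in('side','scene')]
cv2.imwrite('pics/both2.png',np.hstack(a))"
```

```text
(no output)
```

View pics/both2.png

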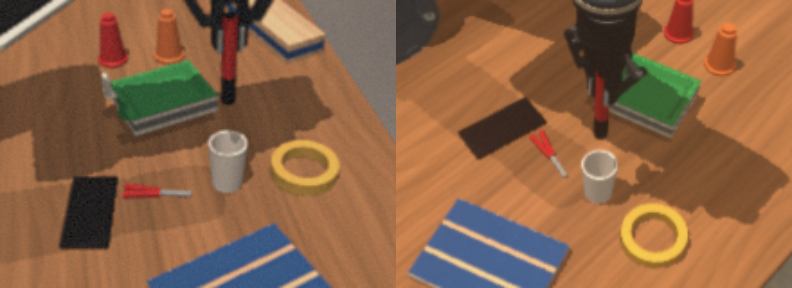

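The marker hangs vertically over the cup, with its bottom 85 mm below the TCP. I'll lower it into the cup and release.

Run:
```python
from h import *
cx,cy=.634,.022
env.servo_line([cx,cy,.13],velocity=.12)
print("contact",env.servo_line([cx,cy,.094],velocity=.05,contact_N=3),np.round(read_state()["ee_pos"],4))
hand.command_gripper(.07)
env.pause(.2)
env.servo_line([cx,cy,.26],velocity=.15)
env.pause(.2)
s=read_state();print(s["t"],np.round(s["ft_force"],2))
for n in("side","scene"):
    im,d=cams.get_image(n);W=cloud(n,d);save(im[100:260,150:370],n+"3.png")
    hsv=cv2.cvtColor(im,cv2.COLOR_RGB2HSV)
    m=(abs(W[...,0]-cx)<.06)&(abs(W[...,1]-cy)<.06)&(W[...,2]>.07)&(W[...,2]<.19)&((hsv[...,0]<8)|(hsv[...,0]>172))&(hsv[...,1]>120)
    q=W[m];print(n,len(q),np.round(np.nanpercentile(q,[2,50,98],axis=0),4).tolist())
a=[cv2.resize(cv2.imread('pics/%s3.png'%n),(396,288)) for n in('side','scene')]
cv2.imwrite('pics/both3.png',np.hstack(a))
```

```text
contact False [0.6342 0.022  0.0943]
11.4333 [0.39 0.22 0.07]
side 163 [[0.623, 0.0104, 0.0761], [0.6304, 0.0138, 0.1149], [0.642, 0.0234, 0.1431]]
scene 129 [[0.6279, 0.0088, 0.072], [0.6403, 0.0135, 0.1132], [0.6453, 0.026, 0.1466]]
```

View pics/both3.png

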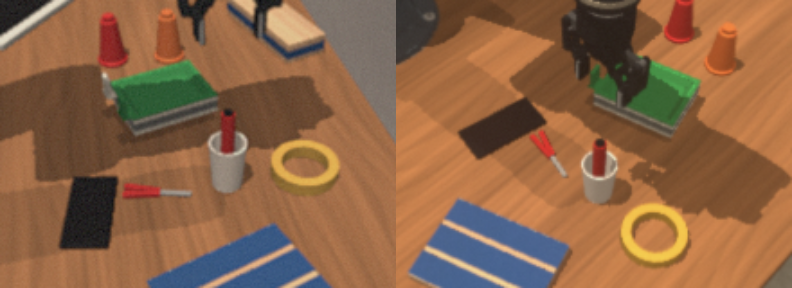

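The marker stands released in the cup: its top is at (228,115) in the left crop and (600,145) in the right. Next I'll grasp the tab and peel.

```bash
cat >> h.py <<'E'
from scipy.spatial.transform import Rotation as Ro
def greenfit(names=("scene","side"),tag=None,box=None):
    """plane through the tray's rim+floor cannot be mixed; report tilt of floor by plane fit"""
    for n in names:
        im,d=cams.get_image(n); W=cloud(n,d)
        if tag: save(im,f"{n}{tag}.png")
        hsv=cv2.cvtColor(im,cv2.COLOR_RGB2HSV)
        m=(hsv[...,0]>35)&(hsv[...,0]<90)&(hsv[...,1]>70)&np.isfinite(W[...,2])
        m&=(abs(W[...,0]-box[0])<.13)&(abs(W[...,1]-box[1])<.12)&(W[...,2]>.02)
        P=W[m]; rng=np.random.default_rng(0); best=(0,)
        for _ in range(400):
            a,b,c=P[rng.choice(len(P),3,False)]; nn=np.cross(b-a,c-a); l=np.linalg.norm(nn)
            if l<1e-4: continue
            nn/=l*np.sign(nn[2] or 1)
            if nn[2]<.8: continue
            i=abs((P-a)@nn)<.0025
            if i.sum()>best[0]: best=(i.sum(),i)
        q=P[best[1]]; c=q.mean(0); nn=np.linalg.svd(q-c)[2][2]; nn*=np.sign(nn[2])
        print(n,len(P),best[0],"c",np.round(c,3),"normal",np.round(nn,3),"tilt",round(float(np.arccos(nn[2])),3))
E
cat > peel.py <<'E'
from h import *
psi=np.radians(14.3); ex=np.array([np.cos(psi),np.sin(psi),0]); ey=np.array([-ex[1],ex[0],0]); z=np.array([0,0,1.])
R0=np.column_stack([ey,ex,-z]); tab=np.array([.487,.1703,.058])
env.move_pose(tab+[0,0,.12],R0)
hand.command_gripper(.045)
print("down contact",env.servo_line(tab,velocity=.08,contact_N=4))
f0=np.array(read_state()["ft_force"])
hand.command_gripper(0,100); env.pause(.2)
s=read_state(); p0=np.array(s["ee_pos"]); print("grip",s["gripper_width"],s["grip_force"],np.round(p0,4),np.round(s["ft_force"]-f0,2))
org=np.array([*tab[:2],.032])+.090*ex+.040*ey
far=org+.055*ex+.038*ey
r=tab-far; r[2]=0; r/=np.linalg.norm(r); ax=np.cross(r,z)
np.savez("/tmp/peel.npz",p0=p0,R0=R0,far=far,ax=ax)
for k in range(1,8):
    A=Ro.from_rotvec(ax*.03*k).as_matrix()
    env.servo_line(far+A@(p0-far)+[0,0,.0003*k],A@R0,velocity=.03)
    s=read_state(); print(k,round(s["t"],2),np.round(s["ft_force"]-f0,1),np.round(s["gripper_width"],4))
env.pause(.2)
greenfit(tag="4",box=(.5638,.2303))
print(read_state()["t"])
E
python3 peel.py
```

```text
down contact False
grip 0.006593062104879454 97.65955209732056 [0.4871 0.1703 0.0583] [-2.43 -1.63  5.97]
1 15.41 [ 1.6 -1.1 -0. ] 0.0063
2 15.73 [ 3.7  0.8 -0.9] 0.0063
3 16.06 [ 2.1 -0.5 -1.1] 0.0066
4 16.38 [ 2.1  0.  -1.4] 0.0067
5 16.71 [ 1.6 -0.3 -0.1] 0.0061
6 17.03 [ 0.2 -0.5 -0.2] 0.0063
7 17.36 [ 0.3 -1.1 -0.3] 0.0066
scene 1304 566 c [0.568 0.233 0.055] normal [0.143 0.152 0.978] tilt 0.21
side 801 379 c [0.569 0.24  0.054] normal [0.154 0.135 0.979] tilt 0.207
17.6583
```

```bash
python3 -c "
import cv2,numpy as np
a=[cv2.resize(cv2.imread('pics/%s4.png'%n)[100:190,200:330],(396,274),interpolation=cv2.INTER_CUBIC) for n in('side','scene')]
cv2.imwrite('pics/both4.png',np.hstack(a))"
```

```text
(no output)
```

View pics/both4.png

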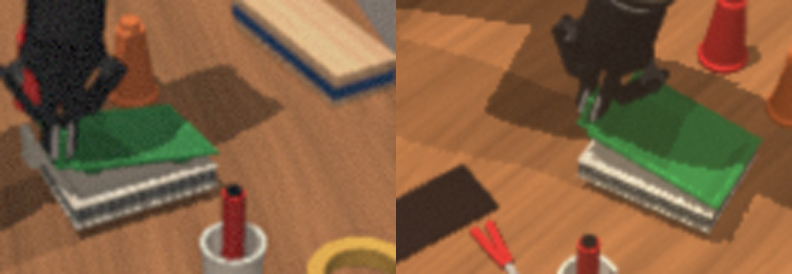

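The green tray is tilted, with its tab corner up and its far corner (about (210,150) in the left crop) still in the stack. The white tray hasn't moved. Next I'll lift, level and carry it over.

Run:
```python
from h import *
d=np.load("/tmp/peel.npz"); R0=d["R0"]
s=read_state(); p=np.array(s["ee_pos"])
env.servo_line(p+[0,0,.03],velocity=.04)
env.servo_line(p+[0,0,.09],velocity=.1)
q=np.array([.487,.1703,.265])
env.servo_line(q,R0,velocity=.08)
ps=np.radians(18.3); ex=np.array([np.cos(ps),np.sin(ps),0]); ey=np.array([-ex[1],ex[0],0])
R1=np.column_stack([ey,ex,[0,0,-1]])
g=np.array([.603,-.201,0])-.090*ex-.040*ey
env.servo_line([*g[:2],.265],R1,velocity=.15)
env.servo_line([*g[:2],.168+.026],velocity=.06)
env.pause(.5)
s=read_state(); print(s["t"],s["gripper_width"],s["grip_force"],np.round(s["ee_pos"],3))
greenfit(tag="5",box=(.603,-.201))
a=[cv2.resize(cv2.imread(f'pics/{n}5.png'),(400,300)) for n in('side','scene')]
cv2.imwrite('pics/both5.png',np.hstack(a))
```

```text
25.3917 0.0069423873144177665 97.92212247848511 [ 0.53  -0.267  0.194]
scene 2736 1328 c [ 0.602 -0.202  0.176] normal [ 0.005 -0.005  1.   ] tilt 0.007
side 2280 1241 c [ 0.616 -0.207  0.176] normal [-0.006 -0.001  1.   ] tilt 0.006
```

View pics/both5.png

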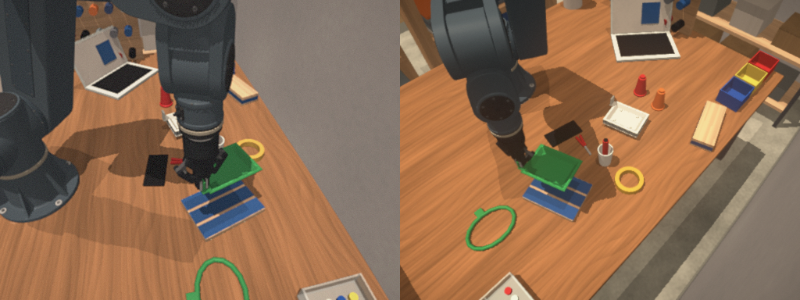

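The tray is level (tilt 0.007 rad) and centred over the board, with its floor at z = 0.176. The white tray is still on the stack at (627,117), and the marker is in the cup at (605,150). I'll hand it in.

```bash
python3 -c "
from h import *
print(env.job_done())"
```

```text
the job is handed in; nothing more can be done
None
```

The job is handed in, with no verdict returned: the marker stands released in the cup, and the green tray was peeled tab corner first and is held level, centred about 15 cm above the board, with the white tray, the cup and the other things still in place in the last pictures.

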